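# Snap the pivot clip home with the fork

### The job

Pick up the fork tool and use it to push the sprung clip sideways into the groove of the swing arm's pivot pin until it snaps fully home; push only with the fork, never touch the clip with the gripper. Then lay the fork flat on the wooden tool board with its whole length on the board, and let go. Leave the other things on the bench where they are.

Things in the scene. Friction and masses are not known exactly. Their poses are not given: they have to be found in the camera images.
- bracket: Dark iron clevis bracket bolted to the bench; carries the hinged swing arm with copper anvil on its +x side (arm angle varies, does not matter). Origin: on the pivot pin's vertical axis at bench height; x is the way the clip is pushed, z up. Upper cheek: level plate, top 60 mm above the bench, x -95 to +45 mm, y -45 to +45. Lower plate: 16 mm high, x -95 to +60, y -60 to +60.
- pin_groove (a point): Point on the fixed steel pin's axis at the foot of its groove, level with the upper cheek's top face (60 mm above the bench); axes as the bracket's. The groove is 28 mm in diameter and 12 mm high (60 to 72 mm above the bench); over it a head 36 mm in diameter ends 96 mm above the bench.
- clip: Loose flat steel clip, 10 mm thick, 60 wide, 65 long, about 170 g, lying on the upper cheek on the -x side of the pin, mouth roughly to the pin (within 0.08 rad). Origin: bore centre at its underside; fully home it lies on the pin's axis (to 1-2 mm), level with pin_groove. x points out of the mouth, z up. Cross yoke: x -29 to -15 mm, y -30 to +30. Tongue: x -47 to -29, 14 mm wide.
- clip_back (a point): Middle of the yoke's back face, 29 mm behind the clip's origin, 5 mm over its underside. The fork's prongs bear on this face left and right of the tongue. Pushing takes up to roughly 10 N, peaking about 20 mm before home, where the jaws meet the pin; from about 12 mm before home they pull the clip in; beyond home the yoke stops hard against the pin.
- clip_mouth (a point): Point midway between the tips of the two sprung jaws, 18 mm ahead of the clip's origin, 5 mm over its underside. The round jaw tips are 22 mm apart; they spread to 28 mm to pass the pin's groove and spring shut behind it.
- fork: Loose fork tool, 168 mm long, about 260 g, lying flat on the bench. Origin: under the middle part of the wooden handle, on its underside; x points along the tool to the prongs, z up. Wooden handle: x -60 to +45 mm, 24 mm wide, 30 mm high. Then a steel neck and head 12 mm high, level with the underside, to x = 108 mm. Centre of mass near x = +21 mm.
- fork_tip (a point): Point midway between the two prong tips, 108 mm ahead of the fork's origin, 6 mm above its underside. The prongs are straight, 12 mm wide and high, 30 mm long, at y = 17 to 29 mm on either side: 34 mm free between them (for the clip's tongue), 58 mm over all.
- fork_end (a point): Centre of the handle's rear end, 60 mm behind the fork's origin, 15 mm above its underside.
- tool_board: Fixed flat wooden board, 240 mm (its x) by 130 mm (its y), 14 mm high, on the bench to one side of the bracket; the fork lies on the bench on the other side. Origin: centre of its underside; z up.
- lantern_top: Bystander: copper lantern top, a dome 150 mm in diameter, 108 mm high; origin under its centre.
- soap_dish: Bystander: copper soap dish, 125 x 88 x 24 mm; origin under its centre.
- rivet_set: Bystander: steel riveting set, a bar 130 mm long, 22 mm thick, lying; origin under its middle.
- brass_hinge: Bystander: open brass lid hinge lying flat, 90 x 76 mm, 10 mm high; origin under its centre.
Things that resemble listed ones, but are neither listed nor needed, are in the scene too. What is shaped like the fork but turquoise is not meant. There is more than one size of the clip; the one meant has the size given above.

How it is judged:
By the outcome, as a careful person would: the job done as asked, in the order asked, and still so for the second after the job is handed in, with the robot touching nothing.
It also fails if it takes over 51 s, if anything falls off the work surface, if the arm or the gripper's body presses on something with over 40 N, if the wrist force passes 120 N, or if a joint passes its speed limit or range.

### The arm

A 6-joint arm with a two-finger parallel gripper is mounted at the origin on the work surface. World frame = base frame: x ahead of the robot, y to its left, z up, the work surface at z = 0. Lengths are in mm, angles in rad, forces in N, time in s.
With the tool pointing down it reaches from about 350 to 775 mm from the base axis. Payload 7.3 kg.
Tool frame: the origin (TCP) lies midway between the tips of the shut fingers; the grasp point (between the pads) lies 19 mm behind it (bot.hold_point_z is the distance from the TCP to the grasp point, in mm); z points along the fingers, y is the direction in which the jaws open and shut (so a half turn about z gives the same grasp; the last joint's range is limited). The gripper opens to 92 mm and grips with 3 to 60 N. Pads are 19 mm wide; open, the fingers measure 130 mm over their backs; the gripper's body (75 mm by 190 mm) begins 47 mm behind the grasp point.
Start: joints at [-0.146, 0.342, 1.524, -0, 1.275, -0.146], TCP at [525.019, 0.019, 226.741] pointing down, gripper open.
Joint ranges: [-2.53, 2.53], [-0.77, 2.02], [0.04, 2.7], [-1, 4.14], [0.28, 2.66], [-3.11, 3.11]. Speed limits (rad/s): [2.57, 2.57, 3.14, 3.14, 3.14, 3.14].

### API

Orientations are given as [roll, pitch, yaw] about the fixed x, y, z axes, in that order (R = Rz(yaw) Ry(pitch) Rx(roll)).
In Python, from plant import bot gives the robot as it stands.
- The arm moves only by the tool servo_tool, never from a script. Its argument "series" is a list of rows, each a list of 5 numbers: the opening, from 0 (shut) to 1 (fully open), then the shift along the tool's x, y, z each as a share of 50 mm, from -1 to 1, then the turn about the tool's z as a share of 90 degrees, from -1 to 1. In form: [[gripper, tx, ty, tz, spin], ...]. A call has 1 to 20 rows; each row shifts and turns the commanded pose from where the row before left it, along the tool's axes as they then stand; what a row does not reach is not made up. A row lasts 1/8 s, in which the tool goes at most 62.5 mm and 10.7 degrees, less where a joint would pass 70% of its speed; a pose out of reach is approached as far as the arm can. A call with a number of a shift or a turn outside -1 to 1 is refused whole. A call with a gripper value outside its range is refused whole. The fingers move at their own pace and stop on an object; the grip force is fixed at half the most. Time passes only in rows, so rows that do not move let the fingers close. It gives the time, the measured TCP pose, the force and the opening at its end, in the units of the state.
- bot.get_obs(): the state, without advancing time (a new reading comes with each control period).
- bot.capture(name): name is "scene" or "side" or "wrist"; returns the picture (384x512x3 uint8, red, green, blue); there is no depth.
- bot.camera_model(name): a dict with "mtx" (3x3 intrinsics, pixels), "distortion" ([k1, k2, p1, p2, k3] as OpenCV has them; the pictures are not rectified), "world_from_camera" (4x4, takes a point from camera to world coordinates). Camera axes: x right, y up, looking along -z (the intrinsics and any distortion apply to the point x, -y, -z); pixel columns grow to the right and rows downward; lengths in mm; the calibration is good to about 2 mm. A picture is of the moment at which its call begins: read the wrist's pose just before it. camera_model takes no time and is no camera call; for the wrist camera it gives the pose at the moment of the call.
- bot.close_job(): hands the job in, once; it reports no verdict.
Trained networks look in the newest picture that a camera, given by its name, has taken for a name from the list of things; names that differ only in an ending like _2 or _b are one class to them, and where a whole thing is asked for, a point or a joint stands for the part that bears it (a point fixed in the world has none). Each returns a list of dicts, best first, with "p" (0 to 1); they miss things now and then, are a little off and sometimes report something else, mostly with a low value. They report only what shows in the picture. A call takes as long as a camera call. They do not tell look-alikes from the thing itself.
- bot.outline_of(camera, label): "mask" (384x512 bool, what is visible of it).
- bot.pinpoint(camera, label): "point" ([x, y, z] in mm, in the coordinates of the camera as it stood for that picture, good to about 4 mm: a listed point, or the origin of a listed thing).
The state is a dict: "time": time; "joint_positions": joint angles; "dq": joint speeds; "tau": joint torques, N m; "tool_pos": TCP position; "tcp_rot": TCP orientation; "contact_force": force on the tool from outside, world axes, zero at the start; "moment": the same for the moment, N m; "grip_width": finger opening in mm.
Only numpy, scipy, OpenCV 4.12 (cv2) and the standard library are available. Lean on these libraries where they do the work, as an engineer would, in place of code of your own. Each camera call takes 0.05 s, during which the arm holds its last target.

## Working session

There is one attempt and no reset: what is moved stays moved. The work goes in short steps, Python scripts to look and compute and a tool call to move; the robot and the scene stay as the last step left them, time stands still between calls to the robot, and variables do not carry over. Pictures are saved under pics/ and viewed, and the job is handed in when it is done.

Besides the shell and the picture viewer there is one more tool, called as name(argument=value, ...), one argument or row to a line, values as JSON. servo_tool: Moves the arm, as the interface text tells. Shift numbers are shares of 50 mm and turn numbers shares of 90 degrees, none past 1 either way. Its arguments: {"type":"object","properties":{"series":{"type":"array"}},"required":["series"]}

```bash
ls; mkdir -p pics; python3 - <<'E'
from plant import bot
import cv2
for n in ["scene","side","wrist"]:
    im=bot.capture(n); cv2.imwrite(f"pics/{n}0.png",cv2.resize(im[:,:,::-1],(768,576)))
    m=bot.camera_model(n); print(n,m["mtx"][0][0],m["distortion"],[list(map(lambda v:round(float(v),2),r)) for r in m["world_from_camera"]])
o=bot.get_obs(); print(o, bot.hold_point_z)
E
```

```text
pics
scene 436.33637442989084 [-0.11041678  0.          0.          0.          0.        ] [[0.86, -0.32, 0.4, 999.36], [0.52, 0.53, -0.68, -697.06], [0.01, 0.79, 0.62, 751.38], [0.0, 0.0, 0.0, 1.0]]
side 469.18480627546245 [-0.15735134  0.          0.          0.          0.        ] [[-0.99, 0.11, -0.12, 373.94], [-0.16, -0.66, 0.74, 1035.48], [0.0, 0.75, 0.67, 955.48], [0.0, 0.0, 0.0, 1.0]]
wrist 327.1483913018461 [0.00234297 0.         0.         0.         0.        ] [[1.0, -0.0, 0.0, 523.23], [0.0, 0.96, 0.29, 77.53], [-0.0, -0.29, 0.96, 384.3], [0.0, 0.0, 0.0, 1.0]]
{'time': 0.15, 'joint_positions': array([-1.45989359e-01,  3.42566917e-01,  1.52475943e+00, -3.32873896e-05,
        1.27541656e+00, -1.45991605e-01]), 'dq': array([-0.0004918 , -0.00321924, -0.00288743,  0.0008519 , -0.0006621 ,
        0.00036451]), 'tau': array([ 7.52666965e-04, -4.31470585e+01, -2.44352603e+01,  7.18239485e-02,
        5.38185902e-02, -1.32920518e-04]), 'tool_pos': array([5.24705507e+02, 6.09077990e-02, 2.26215739e+02]), 'tcp_rot': array([-3.14045001e+00, -1.35835016e-04,  1.57080820e+00]), 'contact_force': array([-0.27521322, -0.48216328, -0.3927485 ]), 'moment': array([0.0750744, 0.0185176, 0.0167674]), 'grip_width': 91.66795431482542} 18.8
```

View pics/scene0.png

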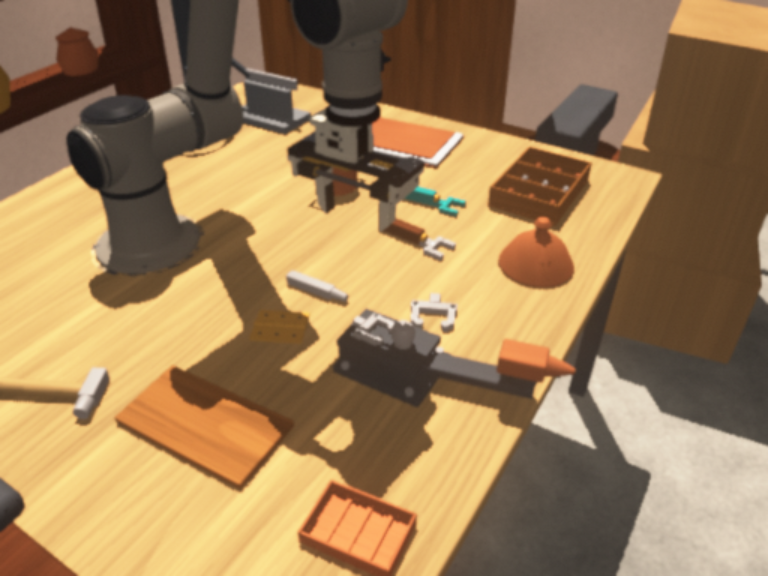

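View pics/side0.png

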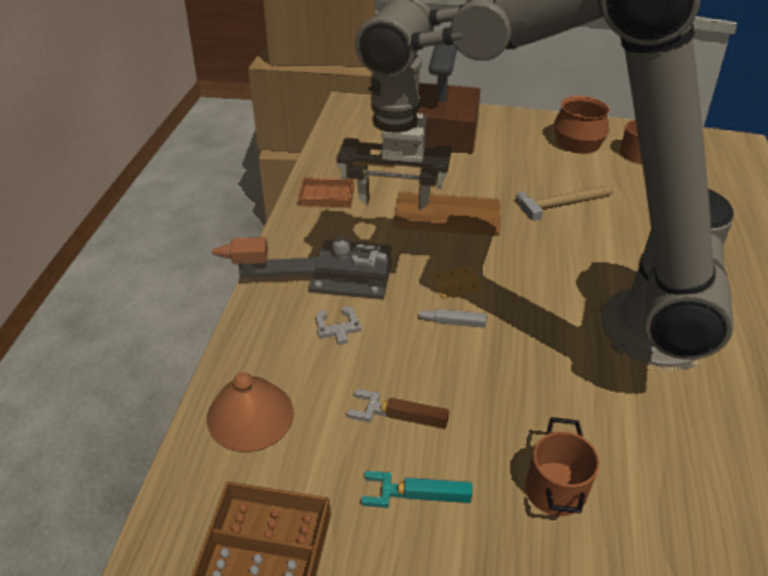

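View pics/wrist0.png

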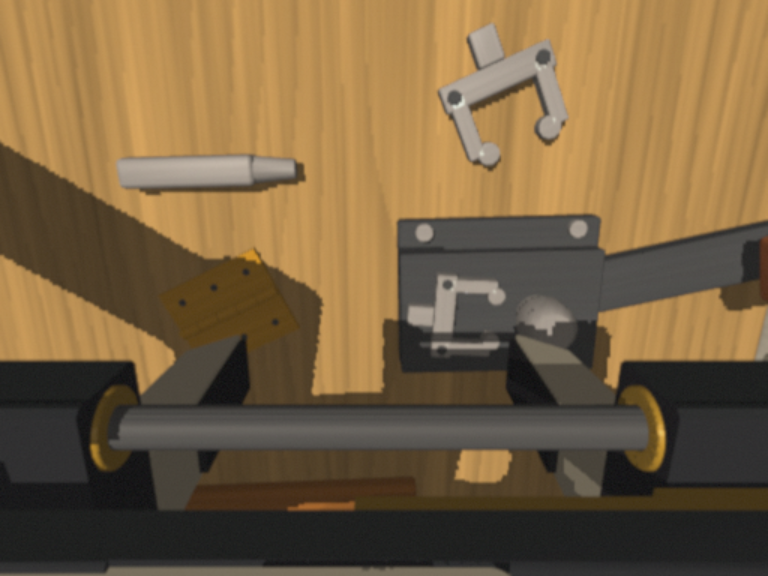

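The fork with the brown handle is at side (400,410). The target clip lies on the bracket's cheek, and the larger clip on the bench is a decoy. Next I query the networks.

```bash
cat > h.py <<'E'
import numpy as np, cv2
from plant import bot
def W(cam,p):
    M=np.array(bot.camera_model(cam)["world_from_camera"]); return (M@np.r_[p,1])[:3]
def ray(cam,px,z,m=None):
    m=m or bot.camera_model(cam); px=np.array(px,float).reshape(-1,1,2)
    u=cv2.undistortPoints(px,np.array(m["mtx"]),np.array(m["distortion"]))[:,0]
    M=np.array(m["world_from_camera"]); d=np.c_[u[:,0],-u[:,1],-np.ones(len(u))]@M[:3,:3].T
    o=M[:3,3]; return o+d*((z-o[2])/d[:,2])[:,None]
def proj(cam,P,m=None):
    m=m or bot.camera_model(cam); M=np.linalg.inv(np.array(m["world_from_camera"]))
    c=np.atleast_2d(P)@M[:3,:3].T+M[:3,3]; c=c*[1,-1,-1]
    return cv2.projectPoints(c,np.zeros(3),np.zeros(3),np.array(m["mtx"]),np.array(m["distortion"]))[0][:,0]
E
python3 - <<'E'
from h import *
np.set_printoptions(precision=1,suppress=True)
for cam,ls in {"side":["fork","fork_tip","fork_end","bracket","pin_groove","clip","clip_back","clip_mouth","tool_board"],"scene":["fork_tip","pin_groove","clip_back","clip_mouth","tool_board","bracket"],"wrist":["pin_groove","clip","clip_back","clip_mouth","bracket"]}.items():
    for l in ls:
        for r in bot.pinpoint(cam,l)[:3]: print(cam,l,round(r["p"],2),W(cam,r["point"]))
print(bot.get_obs()["time"])
E
```

```text
side fork 0.94 [441.6 298.2   2.4]
side fork 0.9 [392.6 441.2  -1.5]
side fork_tip 0.85 [548.6 287.4   1.8]
side fork_tip 0.73 [497.2 452.3   3.6]
side fork_end 0.62 [381.  304.8  12.3]
side fork_end 0.59 [327.8 435.1  15.4]
side bracket 0.78 [637.2 -44.8   2.5]
side bracket 0.64 [717.6 339.8   1.8]
side pin_groove 0.58 [635.2 -42.8  59.6]
side pin_groove 0.22 [551.  288.7   3.3]
side clip 0.77 [591.4 -43.8  60.2]
side clip 0.72 [620.   92.   -1.1]
side clip_back 0.73 [603.  129.6   6.7]
side clip_back 0.5 [561.7 -45.1  66.6]
side clip_mouth 0.7 [629.7  65.1   4.4]
side clip_mouth 0.55 [610.7 -45.4  68.5]
side tool_board 0.86 [ 438.5 -299.     0.5]
scene fork_tip 0.91 [554.4 283.6   4.3]
scene fork_tip 0.57 [501.4 447.2   6.2]
scene pin_groove 0.81 [637.5 -46.2  57.6]
scene pin_groove 0.19 [718.4 345.3   2. ]
scene clip_back 0.91 [604.3 123.4   5.9]
scene clip_back 0.73 [567.8 -39.1  63.3]
scene clip_mouth 0.91 [630.6  65.4   3.4]
scene clip_mouth 0.87 [608.3 -43.9  67.3]
scene tool_board 0.96 [ 443.8 -290.1   -2.3]
scene bracket 0.61 [640.9 -45.2  -0.5]
wrist pin_groove 0.63 [635.1 -46.5  59.8]
wrist clip 0.85 [596.5 -44.1  56.5]
wrist clip_back 0.95 [564.1 -45.1  68.2]
wrist clip_back 0.77 [607.6 119.6   4.6]
wrist clip_mouth 0.78 [630.5  65.3   7. ]
wrist clip_mouth 0.75 [607.2 -44.6  68.4]
wrist bracket 0.91 [634.2 -42.2  -0.3]
wrist bracket 0.49 [595.  -47.5  57.7]
1.15
```

```bash
python3 - <<'E'
from h import *
np.set_printoptions(precision=1,suppress=True)
def rect(cam,l,z,k=0):
    r=bot.outline_of(cam,l)
    for q in r[:2]:
        m=q["mask"].astype(np.uint8); cs,_=cv2.findContours(m,cv2.RETR_EXTERNAL,cv2.CHAIN_APPROX_NONE)
        c=max(cs,key=cv2.contourArea)[:,0]
        P=ray(cam,c,z)[:,:2].astype(np.float32); print(cam,l,round(q["p"],2),m.sum(),cv2.minAreaRect(P))
for cam in ["scene","side"]:
    bot.capture(cam)
    rect(cam,"tool_board",14)
    rect(cam,"fork",6)
E
python3 - <<'E'
from h import *
np.set_printoptions(precision=1,suppress=True)
w=cv2.imread("pics/wrist0.png")
# bracket edges lower-plate top z16, upper cheek z60 (px of 768 -> /1.5)
f=lambda p:[(p[0]+.5)/1.5-.5,(p[1]+.5)/1.5-.5]
print(ray("wrist",[f((398,218)),f((600,215))],16)); print(ray("wrist",[f((400,250)),f((603,247)),f((400,370))],60))
print(ray("wrist",[f((447,285)),f((441,350)),f((498,297)),f((490,345))],70))
im=bot.capture("wrist"); cv2.imwrite("pics/wcrop.png",cv2.resize(im[120:260,250:450,::-1],(800,560),interpolation=cv2.INTER_CUBIC))
E
```

```text
scene tool_board 0.81 5270 ((447.66375732421875, -298.29705810546875), (248.68234252929688, 140.96981811523438), 2.6697378158569336)
scene tool_board 0.17 1605 ((696.5628051757812, 368.86669921875), (145.14796447753906, 240.44851684570312), 32.71194839477539)
scene fork 0.73 396 ((438.12860107421875, 451.87017822265625), (81.80538177490234, 132.8778076171875), 89.57955169677734)
scene fork 0.58 496 ((477.36669921875, 296.73577880859375), (70.71188354492188, 159.50439453125), 81.15460205078125)
side tool_board 0.68 2691 ((725.768310546875, -72.69959259033203), (190.24522399902344, 390.62579345703125), 81.8421401977539)
side tool_board 0.65 1524 ((441.25115966796875, -285.3868713378906), (234.4550018310547, 145.18809509277344), 2.266986608505249)
side fork 0.7 957 ((467.870849609375, 295.8040771484375), (67.87947845458984, 173.86468505859375), 82.4861068725586)
[[539.3  14.8  16. ]
 [691.8  17.1  16. ]]
[[539.1   0.5  60. ]
 [676.6   2.5  60. ]
 [540.3 -89.7  60. ]]
[[570.5 -21.3  70. ]
 [568.3 -69.1  70. ]
 [605.4 -29.9  70. ]
 [602.4 -65.3  70. ]]
```

View pics/wcrop.png

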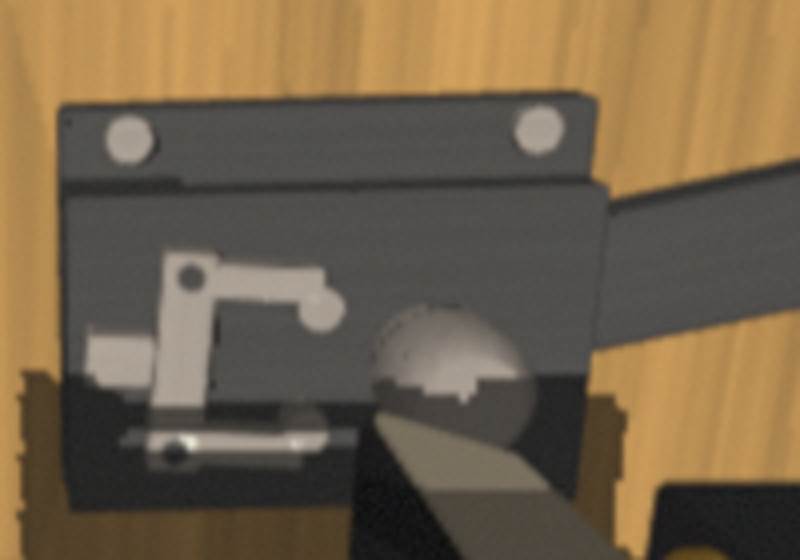

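Measured so far:
- Pin: about (635,-44), with bracket yaw about +0.015.
- Clip: origin about (591,-46), yaw about -0.05.
- Board: about (443,-294), yaw about +0.04.
- Fork: about (442,298), yaw about -0.11.

I'll move above the fork and look with the wrist camera.

servo_tool(
  series=[
    [1,0.98,-0.23,0.2,0],
    [1,0.98,-0.23,0.2,0],
    [1,0.98,-0.23,0.2,0],
    [1,0.98,-0.23,0.2,0],
    [1,0.98,-0.23,0.2,0],
    [1,0.98,-0.23,0.2,0],
    [1,0,0,0,0.118],
    [1,0,0,0,0.118],
    [1,0,0,0,0.118],
    [1,0,0,0,0.118],
    [1,0,0,0,0.118],
    [1,0,0,0,0.118],
    [1,0,0,0,0.118],
    [1,0,0,0,0.118],
    [1,0,0,0,0.118],
    [1,0,0,0,0],
  ],
)

```text
time: 3.5
tool_pos: [456.0, 294.0, 166.7]
tcp_rot: [3.142, -0.0, -0.096]
contact_force: [0.7, -0.2, 0.1]
grip_width: 91.7
```

```bash
python3 - <<'E'
from h import *
np.set_printoptions(precision=3,suppress=True)
o=bot.get_obs(); print(o["tool_pos"],o["tcp_rot"],o["joint_positions"])
im=bot.capture("wrist"); cv2.imwrite("pics/w1.png",cv2.resize(im[:,:,::-1],(768,576),interpolation=cv2.INTER_CUBIC))
for l in ["fork","fork_tip","fork_end"]:
    for r in bot.pinpoint("wrist",l)[:2]: print(l,round(r["p"],2),W("wrist",r["point"]))
E
```

```text
[456.04  294.032 166.713] [ 3.142 -0.    -0.096] [ 0.431  0.428  1.566 -0.     1.147  2.098]
fork 0.77 [439.776 293.045  -3.996]
fork 0.55 [391.702 440.769  -3.462]
fork_tip 0.93 [497.228 442.716   5.071]
fork_tip 0.3 [396.164  49.97   -1.165]
fork_end 0.87 [384.017 297.537  13.509]
```

View pics/w1.png

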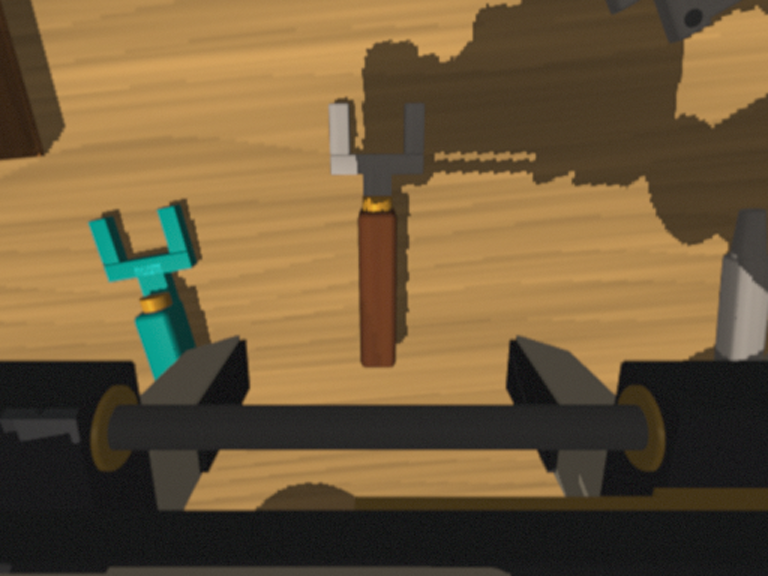

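The whole fork is visible: prong tips near (340,102) and (414,103), handle rear end near (378,366). I convert these to world coordinates.

```bash
python3 - <<'E'
from h import *
np.set_printoptions(precision=1,suppress=True)
f=lambda p:[(p[0]+.5)/1.5-.5,(p[1]+.5)/1.5-.5]
print(ray("wrist",[f((330,102)),f((424,103)),f((332,155)),f((424,153))],12)); print(ray("wrist",[f((361,366)),f((395,366)),f((360,212)),f((395,212))],30))
E
```

```text
[[552.6 312.   12. ]
 [546.7 255.9  12. ]
 [521.9 314.6  12. ]
 [517.7 257.9  12. ]]
[[386.  310.2  30. ]
 [383.9 287.7  30. ]
 [487.9 300.1  30. ]
 [485.9 279.1  30. ]]
```

servo_tool(
  series=[
    [1,0.15,0.03,0.8,0],
    [1,0,0,0.8,0],
    [1,0,0,0.8,0],
    [1,0,0,0.5,0],
    [1,0,0,0.25,0],
    [1,0,0,0.1,0],
    [1,0,0,0,0],
    [0,0,0,0,0],
    [0,0,0,0,0],
    [0,0,0,0,0],
    [0,0,0,0,0],
    [0,0,0,0,0],
    [0,0,0,0,0],
  ],
)

```text
time: 5.32
tool_pos: [463.4, 291.8, 4.2]
tcp_rot: [3.142, -0.0, -0.097]
contact_force: [-0.5, 0.1, 0.7]
grip_width: 35.9
```

servo_tool(
  series=[
    [0,0,0,0,0],
    [0,0,0,0,0],
    [0,0,0,0,0],
    [0,0,0,0,0],
  ],
)

```text
time: 5.82
tool_pos: [463.4, 291.9, 4.2]
tcp_rot: [-3.141, -0.0, -0.097]
contact_force: [0.1, 1.3, -0.3]
grip_width: 23.9
```

servo_tool(
  series=[
    [0,0,0,-0.4,0],
    [0,0,0,-0.8,0],
    [0,0,0,-0.8,0],
    [0,0,0,-0.5,-0.071],
    [0,-0.05,0.5,0,0],
    [0,-0.05,0.8,0,0],
    [0,-0.05,0.9,0,0],
    [0,-0.05,0.95,0,0],
    [0,-0.05,0.95,0,0],
    [0,-0.05,0.95,0,0],
    [0,-0.05,0.95,0,0],
    [0,-0.05,0.76,0,0],
    [0,0,0,0,0],
    [0,0,0,0,0],
  ],
)

```text
time: 7.58
tool_pos: [447.7, -46.1, 129.0]
tcp_rot: [-3.141, 0.001, 0.014]
contact_force: [-1.1, 0.0, -2.2]
grip_width: 23.6
```

```bash
python3 - <<'E'
from h import *
np.set_printoptions(precision=3,suppress=True)
o=bot.get_obs(); print(o["tool_pos"],o["tcp_rot"],o["grip_width"])
im=bot.capture("wrist"); cv2.imwrite("pics/w2.png",cv2.resize(im[:,:,::-1],(768,576),interpolation=cv2.INTER_CUBIC))
for l in ["fork_tip","clip_back","clip_mouth","pin_groove"]:
    for r in bot.pinpoint("wrist",l)[:2]: print(l,round(r["p"],2),W("wrist",r["point"]))
E
```

```text
[447.657 -46.123 128.956] [-3.141  0.001  0.014] 23.63519639595749
fork_tip 0.46 [423.835 -48.87  122.922]
clip_back 0.68 [564.362 -43.96   66.985]
```

View pics/w2.png

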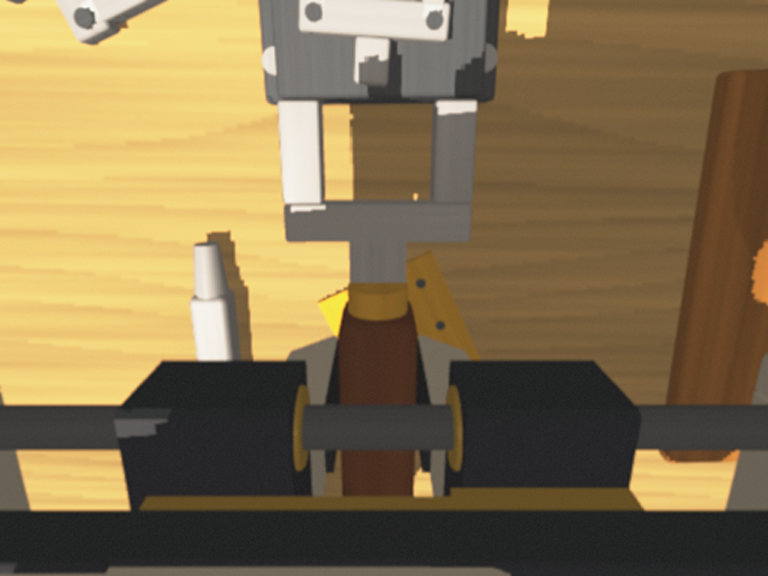

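Fork is held; prong tips at (300,100) and (458,100), clip yoke at (375,15), tongue at (372,60). I check how the fork sits in the grip.

```bash
python3 - <<'E'
from h import *
np.set_printoptions(precision=1,suppress=True)
f=lambda p:[(p[0]+.5)/1.5-.5,(p[1]+.5)/1.5-.5]
print("prongs",ray("wrist",[f((278,101)),f((478,101)),f((286,204)),f((471,204))],136.8))
print("cheek",ray("wrist",[f((268,100)),f((494,100))],60))
print("clip",ray("wrist",[f((300,27)),f((446,38)),f((314,11)),f((434,19))],70))
E
```

```text
prongs [[533.4 -17.  136.8]
 [534.3 -74.6 136.8]
 [503.8 -18.1 136.8]
 [504.7 -74.7 136.8]]
cheek [[537.8   2.1  60. ]
 [539.3 -96.2  60. ]]
clip [[564.9 -14.1  70. ]
 [561.8 -72.7  70. ]
 [570.7 -19.9  70. ]
 [568.6 -67.5  70. ]]
```

servo_tool(
  series=[
    [0,0,-0.026,0.5,0],
    [0,0,0,0.5,0],
    [0,0,0,0.24,0],
    [0,0,0,0,0],
    [0,0.2,0,0,0],
    [0,0.2,0,0,0],
    [0,0,0,0,0],
  ],
)

```text
time: 8.7
tool_pos: [469.6, -45.1, 67.8]
tcp_rot: [3.141, -0.002, 0.014]
contact_force: [-0.6, -0.0, -2.9]
grip_width: 23.9
```

```bash
python3 - <<'E'
from h import *
o=bot.get_obs(); print(o["tool_pos"],o["tcp_rot"],o["contact_force"])
for c in ["side","wrist"]:
    im=bot.capture(c); im=im[120:240,190:320] if c=="side" else im[:330]
    cv2.imwrite(f"pics/{c}3.png",cv2.resize(im[:,:,::-1],(780,720 if 0 else 590),interpolation=cv2.INTER_CUBIC))
E
```

```text
[469.59268333 -45.06281764  67.76273659] [ 3.14102358e+00 -2.12008311e-03  1.43906973e-02] [-0.55161024 -0.03434782 -2.86760742]
```

View pics/wrist3.png

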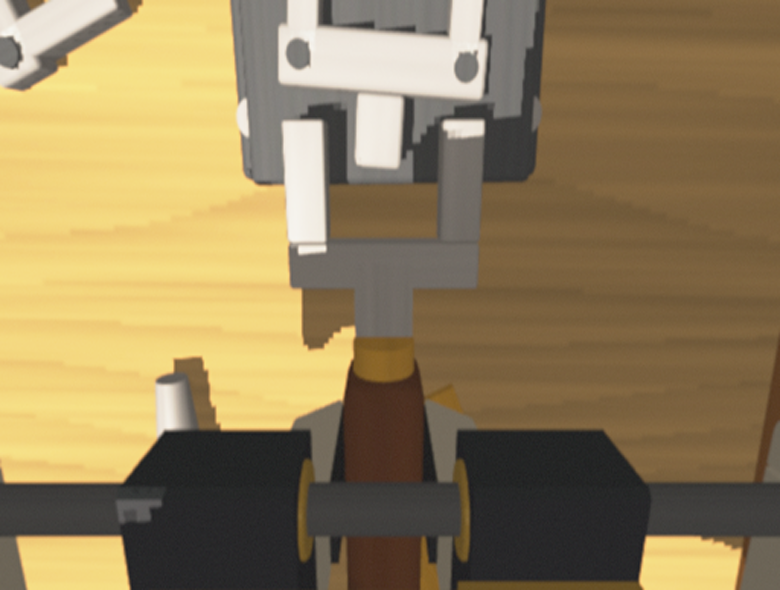

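View pics/side3.png

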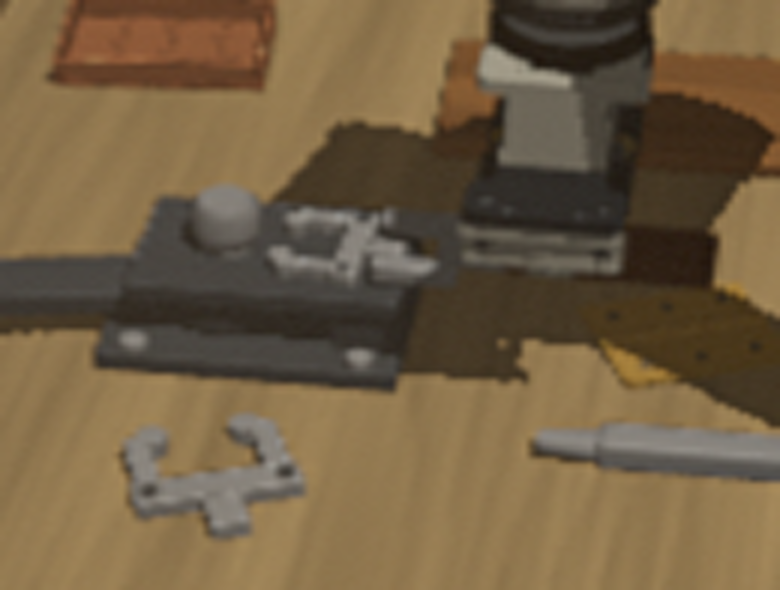

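Prongs straddle the tongue just behind the yoke. I push in stages.

servo_tool(
  series=[
    [0,0.1,0,0.03,0],
    [0,0.1,0,0,0],
    [0,0.1,0,0,0],
    [0,0.1,0,0,0],
    [0,0.1,0,0,0],
    [0,0,0,0,0],
  ],
)

```text
time: 9.55
tool_pos: [493.6, -44.6, 65.7]
tcp_rot: [3.141, -0.001, 0.014]
contact_force: [0.1, 0.9, -2.1]
grip_width: 24.2
```

```bash
python3 - <<'E'
from h import *
for c in ["side","wrist"]:
    im=bot.capture(c); im=im[120:240,190:320] if c=="side" else im[:330]
    cv2.imwrite(f"pics/{c}4.png",cv2.resize(im[:,:,::-1],(780,720 if 0 else 590),interpolation=cv2.INTER_CUBIC))
E
```

```text
(no output)
```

View pics/wrist4.png

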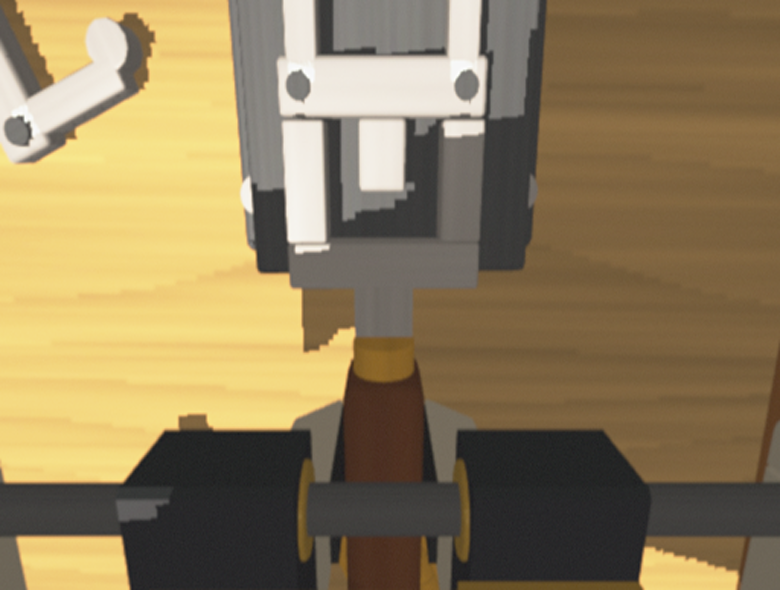

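View pics/side4.png

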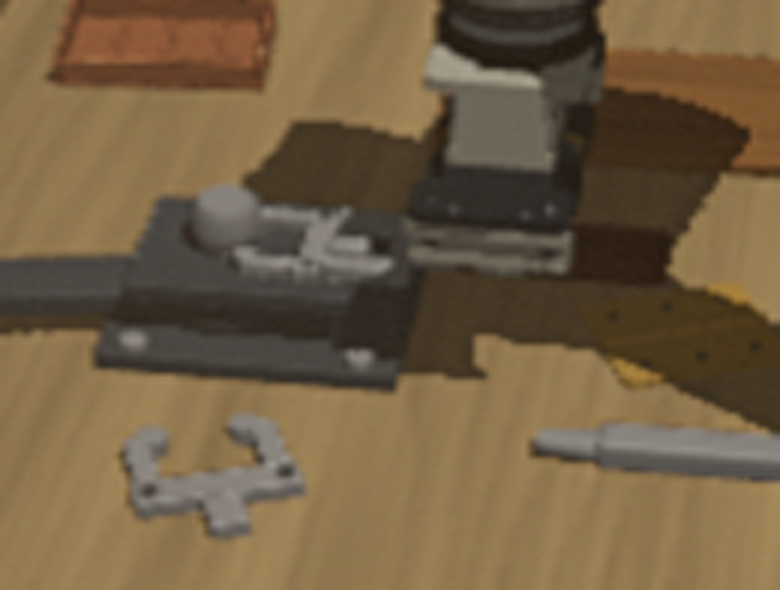

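The clip is squared up on the prongs and its jaws are near the pin. I continue the push.

servo_tool(
  series=[
    [0,0.08,0,0,0],
    [0,0.08,0,0,0],
    [0,0.08,0,0,0],
    [0,0.08,0,0,0],
    [0,0.08,0,0,0],
    [0,0,0,0,0],
  ],
)

```text
time: 10.4
tool_pos: [513.6, -44.3, 65.7]
tcp_rot: [3.142, -0.001, 0.014]
contact_force: [-0.3, -0.4, -3.3]
grip_width: 23.9
```

```bash
python3 - <<'E'
from h import *
for c in ["side","wrist"]:
    im=bot.capture(c); im=im[120:240,190:320] if c=="side" else im[:330]
    cv2.imwrite(f"pics/{c}5.png",cv2.resize(im[:,:,::-1],(780,720 if 0 else 590),interpolation=cv2.INTER_CUBIC))
for r in bot.pinpoint("wrist","clip_back")[:2]: print(r["p"],W("wrist",r["point"]))
E
```

```text
0.67 [600.71588603 -45.87987455  60.8146386 ]
```

View pics/wrist5.png

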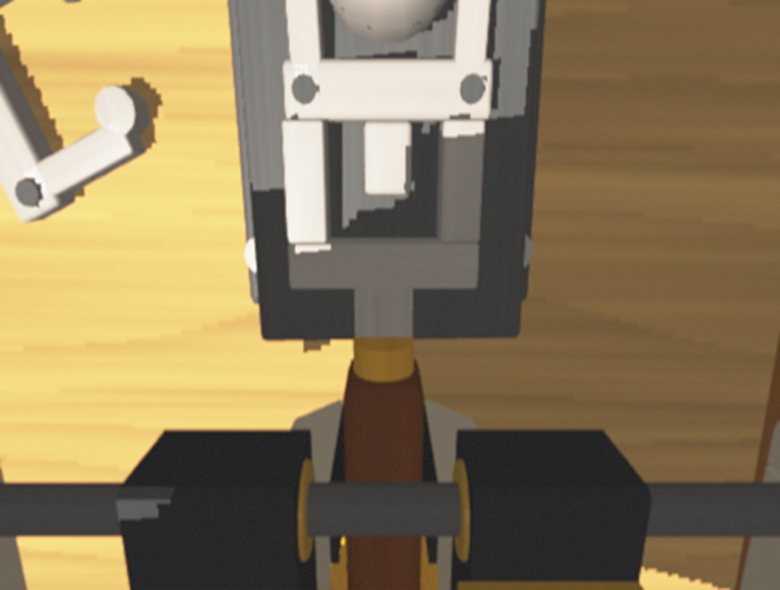

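View pics/side5.png

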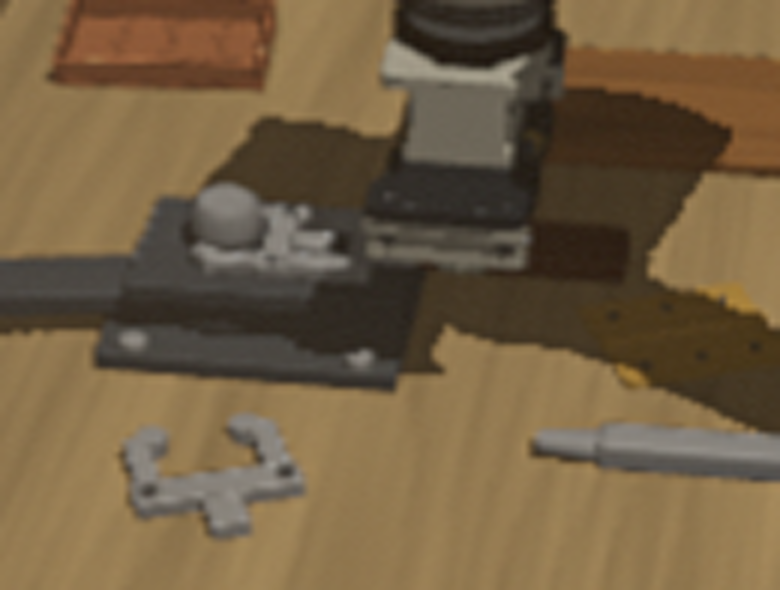

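servo_tool(
  series=[
    [0,0.04,0,0,0],
    [0,0.04,0,0,0],
    [0,0.04,0,0,0],
    [0,0,0,0,0],
    [0,0,0,0,0],
  ],
)

```text
time: 11.18
tool_pos: [519.2, -44.2, 65.7]
tcp_rot: [3.142, -0.0, 0.014]
contact_force: [0.5, 0.7, -2.1]
grip_width: 23.5
```

servo_tool(
  series=[
    [0,0.03,0,0,0],
    [0,0,0,0,0],
  ],
)

```text
time: 11.42
tool_pos: [520.0, -44.1, 65.5]
tcp_rot: [-3.141, 0.001, 0.014]
contact_force: [-3.1, -0.1, -2.2]
grip_width: 23.8
```

```bash
python3 - <<'E'
from h import *
for c in ["side","wrist"]:
    im=bot.capture(c); im=im[120:240,190:320] if c=="side" else im[:330]
    cv2.imwrite(f"pics/{c}6.png",cv2.resize(im[:,:,::-1],(780,720 if 0 else 590),interpolation=cv2.INTER_CUBIC))
for r in bot.pinpoint("wrist","clip_back")[:2]: print(r["p"],W("wrist",r["point"]))
E
```

```text
0.58 [604.48844282 -46.4094651   63.14443778]
```

View pics/wrist6.png

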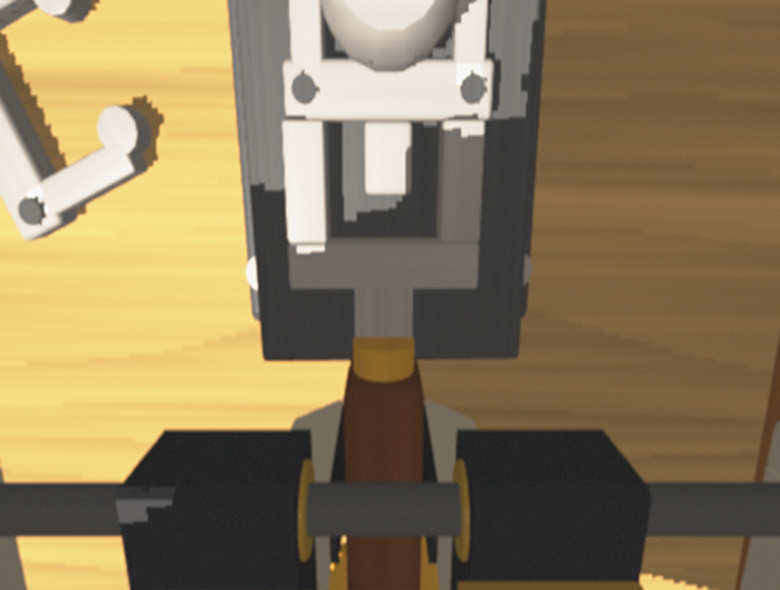

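View pics/side6.png

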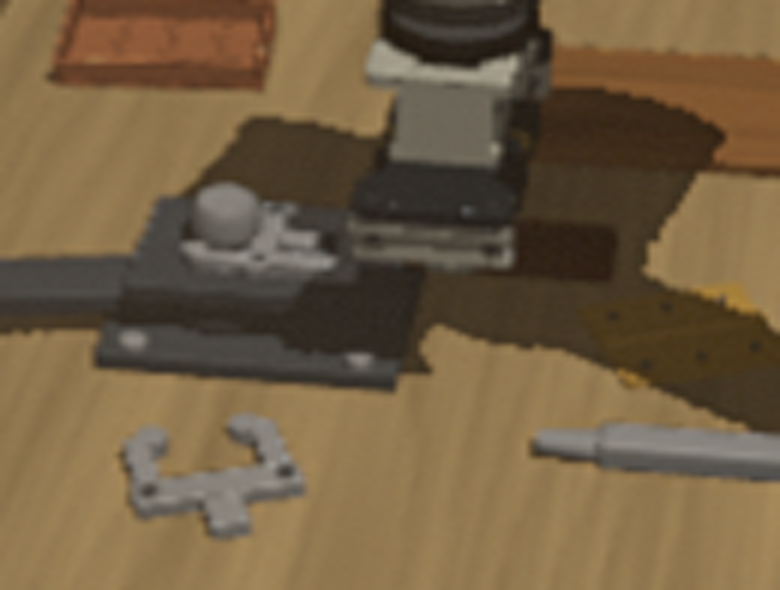

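Force is starting to rise at about the home position (tip x about 606). I nudge gently to confirm a hard stop.

servo_tool(
  series=[
    [0,0.02,0,0,0],
    [0,0,0,0,0],
  ],
)

```text
time: 11.82
tool_pos: [520.1, -43.9, 65.4]
tcp_rot: [-3.141, 0.003, 0.014]
contact_force: [-6.8, -0.8, -1.4]
grip_width: 23.8
```

servo_tool(
  series=[
    [0,0.02,0,0,0],
    [0,0,0,0,0],
  ],
)

```text
time: 12.08
tool_pos: [520.1, -43.9, 65.2]
tcp_rot: [-3.141, 0.005, 0.014]
contact_force: [-10.2, -1.1, 0.9]
grip_width: 24.1
```

The position no longer changes and force rises to about 10 N, so it is hard against the stop. I retract and verify.

servo_tool(
  series=[
    [0,-0.1,0,0,0],
    [0,-0.3,0,0,0],
    [0,-0.4,0,0,0],
    [0,-0.5,0,0,0],
    [0,-0.4,0,-0.5,0],
    [0,0,0,-0.7,0],
    [0,0,0,0,0],
  ],
)

```text
time: 12.95
tool_pos: [440.0, -45.9, 128.2]
tcp_rot: [3.139, -0.008, 0.014]
contact_force: [0.3, 0.3, -3.3]
grip_width: 24.0
```

```bash
python3 - <<'E'
from h import *
o=bot.get_obs(); print(o["tool_pos"],o["tcp_rot"],o["contact_force"])
for c in ["side","wrist","scene"]:
    im=bot.capture(c); im=im[120:240,190:320] if c=="side" else im[190:290,200:330] if c=="scene" else im[:330]
    cv2.imwrite(f"pics/{c}7.png",cv2.resize(im[:,:,::-1],(780,720 if 0 else 590),interpolation=cv2.INTER_CUBIC))
for c in ["side","scene","wrist"]:
  for l in ["clip","clip_back","clip_mouth","pin_groove"]:
    for r in bot.pinpoint(c,l)[:3]: print(c,l,round(r["p"],2),W(c,r["point"]).round(1))
E
```

```text
[440.01188685 -45.93294269 128.20533045] [ 3.13946493 -0.00783932  0.01398358] [ 0.27520182  0.25081419 -3.25103594]
side clip 0.94 [ 6.204e+02  9.320e+01 -3.000e-01]
side clip 0.73 [635.4 -42.1  61.1]
side clip 0.54 [ 729.6 -326.2    0.8]
side clip_back 0.9 [605.3 129.1   7.9]
side clip_back 0.61 [605.6 -41.7  67.5]
side clip_back 0.24 [657.1 -44.7  69.6]
side clip_mouth 0.72 [628.9  63.4   3.8]
side clip_mouth 0.51 [658.  -45.3  68.2]
side pin_groove 0.72 [634.8 -42.5  60.3]
scene clip 0.96 [622.6  90.6  -2. ]
scene clip 0.47 [638.4 -41.7  61.6]
scene clip_back 0.82 [603.6 124.    3.9]
scene clip_back 0.77 [612.6 -46.5  63.8]
scene clip_mouth 0.68 [654.1 -40.4  66.4]
scene clip_mouth 0.23 [419.6 -43.7 122.6]
scene pin_groove 0.69 [ 443.1 -293.8   -4.2]
scene pin_groove 0.6 [636.3 -43.3  61.3]
```

View pics/wrist7.png

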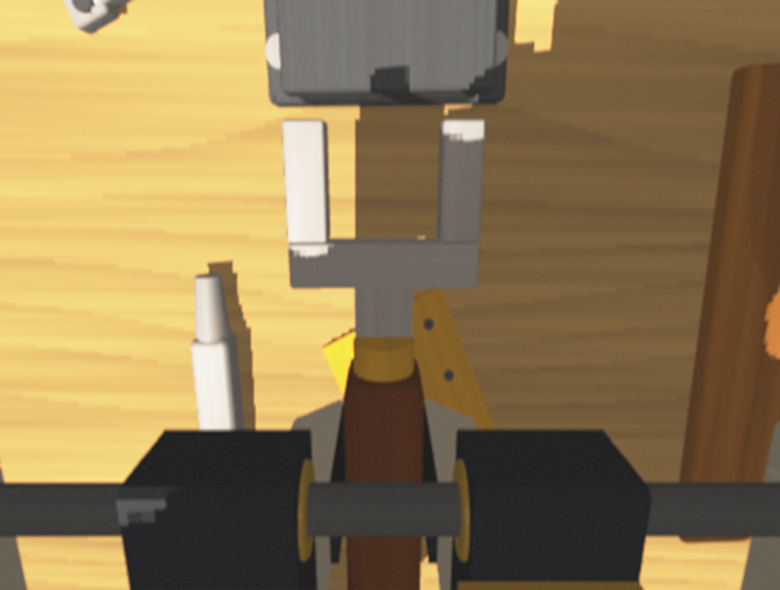

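View pics/side7.png

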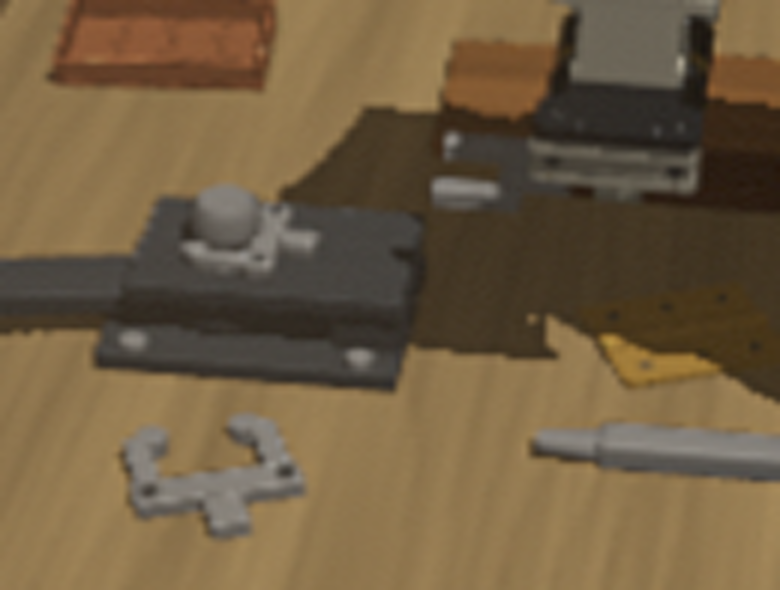

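View pics/scene7.png

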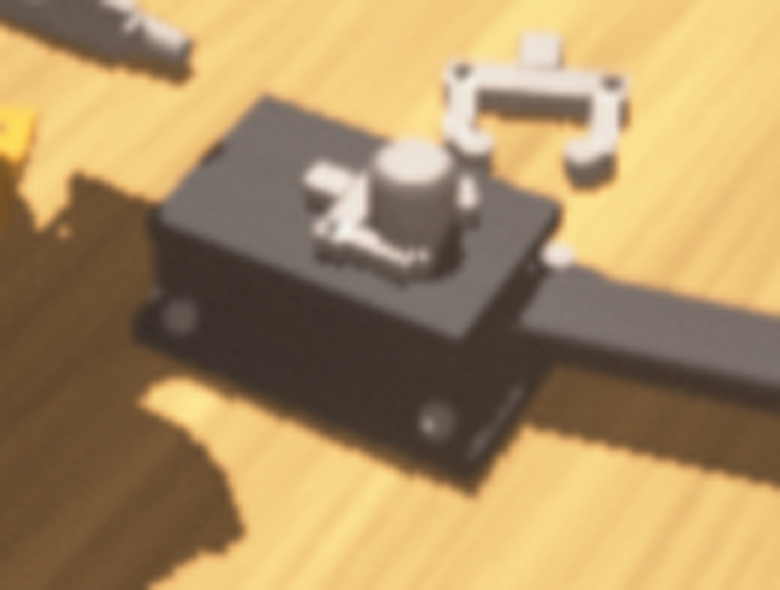

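The clip is home: network clip origin (635,-42) matches the pin (635,-42.5), and the jaws are around the pin. I move over the board.

servo_tool(
  series=[
    [0,0,0.5,0,-0.017],
    [0,0,0.9,0,0],
    [0,0,0.95,0,0],
    [0,0,0.95,0,0],
    [0,0,0.9,0,0],
    [0,0,0.7,0,0],
    [0,0,0,0,0],
    [0,0,0,0,0],
  ],
)

```text
time: 14.7
tool_pos: [446.6, -289.4, 125.4]
tcp_rot: [-3.14, 0.001, 0.041]
contact_force: [-0.1, 0.5, -2.6]
grip_width: 23.8
```

```bash
python3 - <<'E'
from h import *
o=bot.get_obs(); print(o["tool_pos"],o["tcp_rot"],o["contact_force"])
for c in ["side","wrist"]:
    im=bot.capture(c); 
    cv2.imwrite(f"pics/{c}8.png",cv2.resize(im[:,:,::-1],(768,576),interpolation=cv2.INTER_CUBIC))
for c in ["side","wrist"]:
  for l in ["tool_board"]:
    for r in bot.pinpoint(c,l)[:3]: print(c,l,round(r["p"],2),W(c,r["point"]).round(1))
E
```

```text
[ 446.57068148 -289.44727867  125.37667814] [-3.14044848e+00  7.16920977e-04  4.05339172e-02] [-0.06749795  0.49955374 -2.56565187]
side tool_board 0.6 [ 441.  -299.    -1.9]
wrist tool_board 0.9 [ 443.7 -299.3    2.4]
```

View pics/wrist8.png

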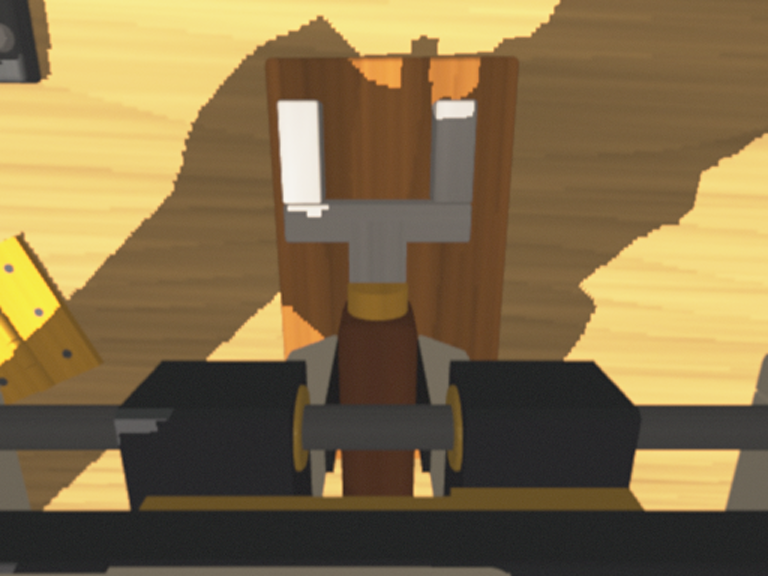

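View pics/side8.png

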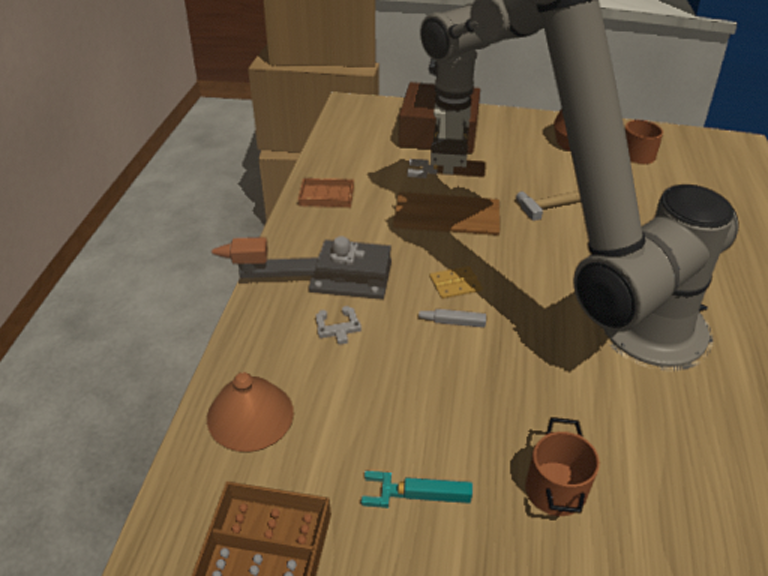

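The board's front edge runs from (267,60) to (518,57), with its left edge to (285,355) and right edge to (497,355). I turn these into world coordinates.

```bash
python3 - <<'E'
from h import *
np.set_printoptions(precision=1,suppress=True)
f=lambda p:[(p[0]+.5)/1.5-.5,(p[1]+.5)/1.5-.5]
print(ray("wrist",[f((267,60)),f((518,57)),f((285,355)),f((497,355))],14))
E
```

```text
[[ 556.5 -229.9   14. ]
 [ 563.2 -356.5   14. ]
 [ 393.2 -236.9   14. ]
 [ 398.7 -364.5   14. ]]
```

servo_tool(
  series=[
    [0,-0.18,0.17,0.4,0],
    [0,0,0,0.8,0],
    [0,0,0,0.6,0],
    [0,0,0,0.2,0],
    [0,0,0,0.08,0],
    [0,0,0,0,0],
    [0,0,0,0,0],
  ],
)

```text
time: 15.78
tool_pos: [438.9, -299.4, 22.8]
tcp_rot: [3.14, -0.002, 0.041]
contact_force: [0.6, -0.0, -3.0]
grip_width: 23.6
```

servo_tool(
  series=[
    [0,0,0,0.04,0],
    [0,0,0,0,0],
    [0,0,0,0,0],
  ],
)

```text
time: 16.15
tool_pos: [438.3, -299.0, 19.8]
tcp_rot: [3.142, -0.0, 0.041]
contact_force: [0.6, 1.1, -3.4]
grip_width: 24.1
```

servo_tool(
  series=[
    [0,0,0,0.02,0],
    [0,0,0,0,0],
    [0,0,0,0,0],
  ],
)

```text
time: 16.52
tool_pos: [438.3, -299.0, 18.7]
tcp_rot: [-3.142, -0.0, 0.041]
contact_force: [0.5, 0.2, -2.8]
grip_width: 23.9
```

servo_tool(
  series=[
    [0,0,0,0.02,0],
    [0,0,0,0,0],
    [0,0,0,0,0],
  ],
)

```text
time: 16.9
tool_pos: [438.4, -299.0, 18.2]
tcp_rot: [3.141, -0.0, 0.041]
contact_force: [-1.0, 1.2, 5.8]
grip_width: 23.5
```

Contact with the board is felt (weight reversed to +6 N). I release part-way, keeping clear of everything else, and lift.

servo_tool(
  series=[
    [0.5,0,0,0,0],
    [0.5,0,0,0,0],
    [0.6,0,0,0,0],
    [0.6,0,0,0,0],
    [0.6,0,0,-0.1,0],
    [0.6,0,0,-0.4,0],
    [0.6,0,0,-0.9,0],
    [0.6,0,0,-0.9,0],
    [0.6,0,0,-0.9,0],
    [0.6,0,0,0,0],
  ],
)

```text
time: 18.15
tool_pos: [439.9, -300.4, 181.8]
tcp_rot: [3.136, -0.006, 0.041]
contact_force: [-0.1, 0.6, 0.2]
grip_width: 55.3
```

```bash
python3 - <<'E'
from h import *
o=bot.get_obs(); print(o["tool_pos"],o["contact_force"],o["grip_width"])
for c in ["side","wrist","scene"]:
    im=bot.capture(c); 
    cv2.imwrite(f"pics/{c}9.png",cv2.resize(im[:,:,::-1],(768,576),interpolation=cv2.INTER_CUBIC))
for c,l in [("wrist","fork"),("wrist","fork_tip"),("wrist","fork_end"),("wrist","tool_board"),("scene","fork_tip"),("side","clip"),("scene","clip"),("side","pin_groove")]:
    for r in bot.pinpoint(c,l)[:2]: print(c,l,round(r["p"],2),W(c,r["point"]).round(1))
E
```

```text
[ 439.86709226 -300.35291505  181.77965201] [-0.09487313  0.60649642  0.18922649] 55.289293269424746
wrist fork 0.83 [ 411.9 -300.2   11. ]
wrist fork_end 0.92 [ 357.6 -301.8   25.4]
wrist fork_end 0.32 [ 440.8 -298.5   -2.4]
wrist tool_board 0.75 [ 442.4 -295.3   -0.7]
scene fork_tip 0.85 [502.2 449.    5.9]
scene fork_tip 0.67 [ 526.  -298.5   18.6]
side clip 0.95 [618.7  88.8   1.4]
side clip 0.53 [637.1 -42.2  62.8]
scene clip 0.88 [6.209e+02 8.580e+01 2.000e-01]
scene clip 0.61 [638.3 -41.1  60.8]
side pin_groove 0.66 [630.9 -41.8  58.5]
```

View pics/wrist9.png

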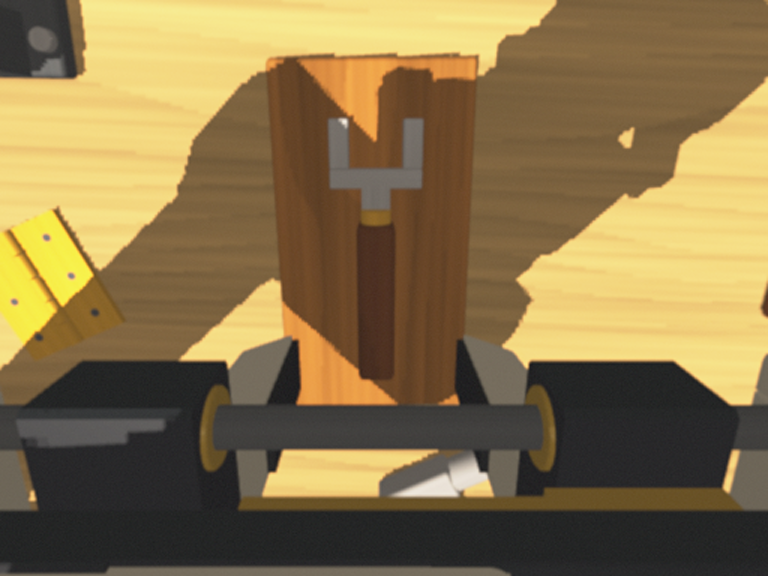

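View pics/scene9.png

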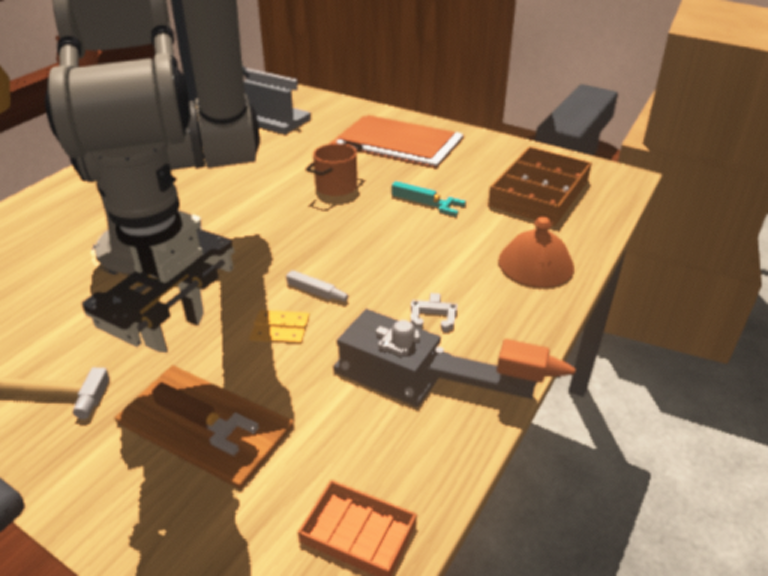

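The fork lies flat on the board, wholly inside its outline (wrist image: prongs (340-415,118), handle end (376,378), board x 267-478). The clip is around the pin. I hand in the job.

```bash
python3 -c "
from plant import bot
print(bot.close_job())"
```

```text
the job is handed in; nothing more can be done
None
```

The clip is in the pin's groove and the fork is lying flat on the tool board, released. I handed the job in at about 18.5 s of the 51 s allowed; no verdict came back.

- **Clip:** I pushed it with the fork's prongs only, until the tool stopped moving and the force rose to about 10 N against the hard stop. After I backed off, the side camera put the clip at (635, -42) and the pin at (635, -42.5), and the pictures show the jaws around the pin. In the last look, the network placed the clip at (637–638, -42) and the pin at (631, -42). That 6–7 mm disagreement is more than the network's usual error of about 4 mm. The pictures still show the clip in place, so I put it down to network noise.
- **Fork:** it rests about centred on the board. In x it runs from about 358 (rear end) to 526 (prong tips), and the board from about 320 to 560. I released it after feeling light contact of about 6 N with the board, and the last pictures show it wholly inside the board's outline.
- **Bystanders:** none of the other things looks moved in the last pictures.

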